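# Slide a lens blank home by feel

## Robot

A 7-joint arm with a two-finger parallel gripper is mounted at the origin on a cart in front of the work surface, level with it; the furniture and walls round the work are solid. World frame = base frame: x ahead of the robot, y to its left, z up, the work surface at z = 0. Lengths are in m, angles in rad, forces in N, time in s.
With the tool pointing down it reaches from about 0.425 to 0.925 m from the base axis. Payload 6.8 kg.
Tool frame: the origin (TCP) lies at the very end of the fingers, on their centre line; the grasp point (between the pads) lies 19 mm behind it; z points along the fingers, y is the direction in which the jaws open and shut (so a half turn about z gives the same grasp; the last joint's range is limited). The gripper opens to 85 mm and grips with 20 to 120 N. Pads are 22 mm wide; open, the fingers measure 114 mm over their backs; the gripper's body (76 mm by 85 mm) begins 54 mm behind the grasp point. The pads swing forward as they close: fully open they stand 13 mm farther back than shut.
Start: joints at [-0.108, 0.477, 0.022, 1.555, -0.011, 1.109, -0.083], TCP at [0.675, 0, 0.231] pointing down, gripper open.
Joint ranges: [-2.96, 2.96], [-0.34, 2.1], [-1.41, 1.46], [0.24, 2.44], [-1.37, 4.51], [0.17, 1.92], [-2.96, 2.96]. Speed limits (rad/s): [2.39, 2.39, 3.14, 3.14, 3.14, 3.14, 3.14].

## Interface

Orientations are given as a rotation vector (axis times angle).
In Python, from bench import ctrl, cams gives the robot as it stands.
- The arm moves only by the tool arm_command, never from a script. Its argument "moves" is one flat list of numbers, 4 for each row, row after row: the shift along the tool's x, y, z in mm, then the turn about the tool's z in rad. In form: [dx, dy, dz, spin, dx, dy, dz, spin, ...]. A call has 1 to 5 rows; each row is the pose to reach, as a shift and turn from the pose measured when the call began, along the tool's axes at that moment; what a row does not reach only later rows make up. A row lasts 1/12 s, in which the tool goes at most 41.7 mm and 7.16 degrees, less where a joint would pass 70% of its speed; a pose out of reach is approached as far as the arm can. A call with a gripper value outside its range is refused whole. "gripper" is the finger opening in mm, from 0 to 85.4, set as the call begins (left out, the last holds). The fingers move at their own pace and stop on an object; "force" is the grip in N (left out, the last holds). Time passes only in rows, so rows that repeat a pose let the fingers close. It gives the time, the measured TCP pose, the force and the opening at its end, in the units of the state.
- ctrl.observe(): the state, without advancing time (a new reading comes with each control period).
- cams.capture(name): name is "scene" or "side" or "wrist"; returns a dict with "pixels" (420x560x3 uint8, red, green, blue), "K" (3x3 intrinsics, pixels), "T" (4x4, takes a point from camera to world coordinates). Camera axes: x right, y down, z forward; pixel columns grow to the right and rows downward; lengths in m; the calibration is good to about 2 mm. The wrist camera is an equidistant fisheye: a pixel r from the principal point sees the ray r / f radians off the axis. A picture is of the moment at which its call begins. There is no depth.
- ctrl.job_done(): hands the job in, once; it reports no verdict.
Trained networks look in the newest picture that a camera, given by its name, has taken for a name from the list of things; names that differ only in an ending like _2 or _b are one class to them, and where a whole thing is asked for, a point or a joint stands for the part that bears it (a point fixed in the world has none). Each returns a list of dicts, best first, with "p" (0 to 1); they miss things now and then, are a little off and sometimes report something else, mostly with a low value. They report only what shows in the picture. A call takes as long as a camera call. They do not tell look-alikes from the thing itself.
- cams.trace(name, camera): "pixels" (420x560 bool, what is visible of it).
- cams.mark_of(name, camera): "at" ([x, y, z] in m, in world coordinates, good to about 4 mm: a listed point, or the origin of a listed thing).
The state is a dict: "clock": time; "joint_pos": joint angles; "joint_vel": joint speeds; "effort": joint torques, N m; "ee_pos": TCP position; "orientation": TCP orientation; "contact_force": force on the tool from outside, world axes, zero at the start; "wrist_torque": the same for the moment, N m; "gripper_width": finger opening in m.
Only numpy, scipy, OpenCV 4.12 (cv2) and the standard library are available. Lean on these libraries where they do the work, as an engineer would, in place of code of your own. Each camera call takes 0.05 s, during which the arm holds its last target. There are 200 camera calls.

## Task

Pick up the larger of the two dark round lens blanks and set it flat on the plain end of the aluminium loading plate, at the loading lines. Then slide it along the plate's centre line, pressing only lightly (never as hard as 30 N) and without lifting it off the plate again, until it drops into the shallow round pocket, and leave it lying flat and fully home there. Do not carry the blank through the air over the pocket half of the plate, and leave the smaller blank and the other things where they are.

Things in the scene. Friction and masses are not known exactly. Their poses are not given: they have to be found in the camera images.
- plate: Fixed aluminium loading plate, 122 mm (its x) by 220 mm (its y), flat top 18 mm above the table; origin at the centre of its underside, z up. Flush in its top along its whole length is a clamped strip, 72 mm wide, 250 mm long, with one round pocket in it. Strip ends stand out up to 35 mm past the plate's ends. Two 11 mm screw heads stand out 8 mm on the +x side, below the top.
- plate_load (a point): The loading place on the plate's top surface, at x = 0, y = -65 mm in the plate's frame, midway between two short dark lines engraved across the rails. From here towards +y the top is plain and level up to the pocket.
- plate_mid (a point): Middle of the stretch where the pocket may be, on the plate's top at x = 0, y = +30 mm. The strip is clamped differently each time: the pocket's centre is at x = 0 and anywhere up to 20 mm either way along y of this point; it is not measured. Pocket: 54 mm across, 4 mm deep (floor 14 mm above the table), 1 mm chamfer at the mouth.
- lens_large_center (a point): Centre (half-way up) of the larger dark lens blank: a loose flat disc of 50 mm diameter, 12 mm thick, 40 to 90 g, lying flat on the table. On the plate's top its centre is 24 mm above the table, seated in the pocket 20 mm; z is its axis.
- lens_small_center (a point): Centre of the smaller dark lens blank: a loose disc of 36 mm diameter, 12 mm thick, lying flat on the table; to be left alone.
- parts_cup_center (a point): Centre (half-way up) of a small loose steel cup, 58 mm across, 29 mm high; bystander.
- receiver_center (a point): Centre of a loose pale rectangular receiver, 48 x 62 x 17 mm; bystander.
- fob_center (a point): Centre of a loose small yellow fob, 24 x 39 x 10 mm; bystander.
- spectacles_folded_center (a point): Centre (half-way up) of a loose folded pair of black spectacles, 50 x 148 x 61 mm; bystander.
- lens_large: The same larger blank as a body; its origin lies at the centre of its underside. Slid on, its leading edge dips as it passes over the pocket and catches the far wall; let go a few mm short, it stays leaning on the near rim and must be slid on a little to lie flat.
Mind the look-alikes: they are no part of the job. What is shaped like the lens_large but blue, pink or turquoise is not meant.

How it is judged:
By the outcome, as a careful person would: the job done as asked, in the order asked, and still so for the second after the job is handed in, with the robot touching nothing.
It also fails if it takes over 72 s, if anything falls off the work surface, if the arm or the gripper's body presses on something with over 40 N, if the wrist force passes 120 N, or if a joint passes its speed limit or range.

## Working session

There is one attempt and no reset: what is moved stays moved. The work goes in short steps, Python scripts to look and compute and a tool call to move; the robot and the scene stay as the last step left them, time stands still between calls to the robot, and variables do not carry over. Pictures are saved under pics/ and viewed, about 8 in all and at most 12, crops included, and the job is handed in when it is done.

Besides the shell and the picture viewer there is one more tool, called after "Call:" by a JSON object that holds its "op" and its "data", one argument or row to a line. arm_command: Moves the arm, as the interface text tells. Its arguments: {"type":"object","properties":{"moves":{"type":"array"},"gripper":{"type":"number"},"force":{"type":"number"}},"required":["moves"]}

```bash
mkdir -p pics
cat > h.py <<'E'
from bench import ctrl, cams
import numpy as np, cv2
from scipy.spatial.transform import Rotation as R
def snap(n,f=None):
    c=cams.capture(n)
    if f: cv2.imwrite('pics/'+f,c['pixels'][:,:,::-1])
    return c
def proj(c,p):
    T=np.linalg.inv(c['T']); q=T[:3,:3]@np.array(p)+T[:3,3]; k=c['K']@q; return k[:2]/k[2]
def back(c,uv,z):
    d=c['T'][:3,:3]@np.linalg.inv(c['K'])@np.array([uv[0],uv[1],1.]); o=c['T'][:3,3]
    return o+d*(z-o[2])/d[2]
def tool(p):
    s=ctrl.observe(); return R.from_rotvec(s['orientation']).inv().apply(np.array(p)-s['ee_pos'])*1000
E
python3 - <<'E'
from h import *
s=ctrl.observe(); print({k:np.round(v,3) for k,v in s.items()})
print(R.from_rotvec(s['orientation']).as_matrix().round(3))
a=snap('scene','s1.png'); b=snap('side','d1.png')
cv2.imwrite('pics/both.png',cv2.resize(np.hstack([a['pixels'],b['pixels']])[:,:,::-1],(800,300),interpolation=cv2.INTER_AREA))
for n in ['plate','plate_load','plate_mid','lens_large_center','lens_small_center','parts_cup_center','receiver_center','fob_center','spectacles_folded_center']:
  for cn,c in (('scene',a),('side',b)):
    for r in cams.mark_of(n,cn)[:4]: print(n,cn,round(r['p'],2),np.round(r['at'],4),proj(c,r['at']).round())
E
```

```text
{'clock': np.float64(0.0), 'joint_pos': array([-0.108,  0.478,  0.022,  1.556, -0.011,  1.109, -0.083]), 'joint_vel': array([ 0.002, -0.001,  0.001,  0.001,  0.   , -0.   ,  0.   ]), 'effort': array([-1.0000e-03, -5.9644e+01,  1.6080e+00, -2.8119e+01,  1.2000e-02,
        9.0000e-03,  0.0000e+00]), 'ee_pos': array([ 0.674, -0.   ,  0.23 ]), 'orientation': array([-2.221e+00, -2.221e+00,  2.000e-03]), 'contact_force': array([ 0.677, -0.467, -0.339]), 'wrist_torque': array([ 0.022, -0.01 , -0.011]), 'gripper_width': np.float64(0.085)}
[[-0.     1.    -0.002]
 [ 1.     0.    -0.   ]
 [-0.    -0.002 -1.   ]]
plate scene 0.76 [ 0.5495 -0.0358 -0.001 ] [167. 276.]
plate scene 0.68 [ 0.643  -0.3051  0.0093] [229. 194.]
plate side 0.57 [ 0.5466 -0.0312  0.0014] [280. 160.]
plate_load scene 0.87 [ 0.5046 -0.0772  0.0177] [196. 270.]
plate_load side 0.61 [ 0.5021 -0.0774  0.0163] [266. 164.]
plate_mid scene 0.89 [ 0.5741 -0.0142  0.018 ] [150. 269.]
plate_mid side 0.8 [ 0.5715 -0.0123  0.0168] [287. 153.]
lens_large_center scene 0.75 [ 0.3884 -0.3498  0.0053] [321. 234.]
lens_large_center scene
[... 442 characters left out ...]
ens_small_center scene 0.35 [ 0.5725 -0.0133  0.0189] [150. 269.]
lens_small_center side 0.43 [ 0.4694 -0.3251  0.0096] [260. 215.]
parts_cup_center scene 0.59 [ 0.6408 -0.3042  0.0104] [230. 194.]
parts_cup_center side 0.82 [ 0.638  -0.3047  0.019 ] [322. 204.]
receiver_center scene 0.67 [ 0.6937 -0.2034  0.0091] [185. 204.]
receiver_center side 0.65 [ 0.378  -0.4654  0.0317] [225. 246.]
fob_center scene 0.7 [ 0.5184 -0.4158  0.0066] [295. 196.]
fob_center scene 0.44 [ 0.4263 -0.2113  0.0068] [268. 258.]
fob_center side 0.56 [ 0.4246 -0.2124  0.0046] [243. 194.]
fob_center side 0.2 [ 0.5003 -0.0774  0.0159] [266. 165.]
spectacles_folded_center side 0.94 [ 0.3772 -0.4658  0.0311] [224. 246.]
```

View pics/s1.png

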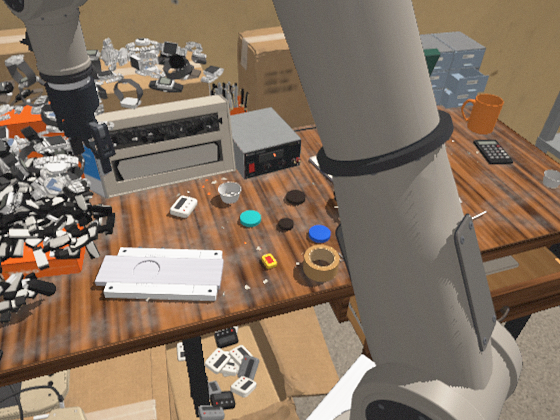

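View pics/d1.png

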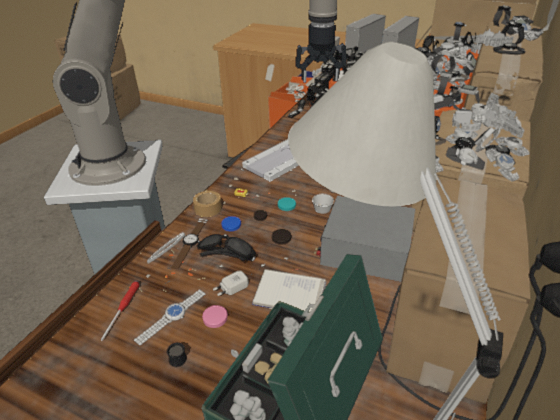

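The scene view shows the larger dark blank at (295,197), the smaller at (286,224), the blue and turquoise decoys at (320,233) and (250,219), and the plate with its pocket near (148,266). The side view shows the dark blank at (281,236) and the spectacles at (227,247). The networks also mark decoys; the target is near (0.517, -0.414).

Run:
```python
from h import *
c=snap('wrist','w1.png'); print(c['K'].round(1).tolist(),c['T'].round(3).tolist())
for n in ['plate','plate_load','plate_mid','lens_large_center','lens_small_center','spectacles_folded_center']:
    for r in cams.mark_of(n,'wrist')[:4]: print(n,round(r['p'],2),np.round(r['at'],4))
```

```text
[[325.2, 0.0, 279.2], [0.0, 325.2, 211.1], [0.0, 0.0, 1.0]] [[1.0, -0.0, -0.0, 0.674], [-0.0, -0.953, -0.302, 0.077], [-0.0, 0.302, -0.953, 0.374], [0.0, 0.0, 0.0, 1.0]]
plate 0.79 [ 0.5542 -0.0416  0.0016]
plate 0.41 [ 0.6901 -0.1919  0.005 ]
plate_load 0.81 [ 0.5081 -0.0711  0.0176]
plate_mid 0.97 [ 0.5754 -0.0179  0.0173]
lens_large_center 0.85 [ 0.5453 -0.2795  0.0071]
lens_large_center 0.75 [ 0.3923 -0.351   0.0078]
```

View pics/w1.png

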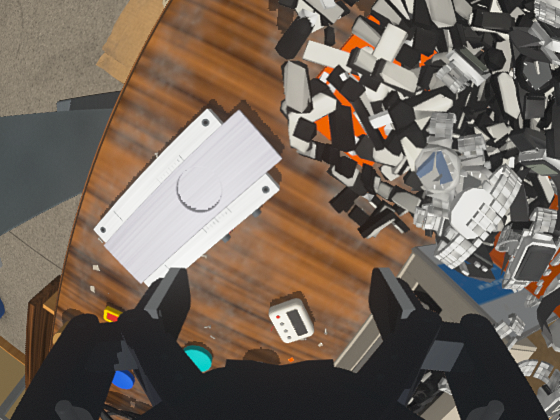

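Call:
{"op": "arm_command", "data": {
  "moves": [-41, -15, 0, 0, -82, -30, 0, 0, -123, -45, 0, 0, -164, -60, 0, 0, -205, -75, 0, 0]
}}

```text
clock: 1.77
ee_pos: [0.6026, -0.1973, 0.2315]
orientation: [2.221, 2.221, 0.0]
contact_force: [0.6, -1.0, 0.1]
gripper_width: 0.0853
```

Call:
{"op": "arm_command", "data": {
  "moves": [-41, -15, 0, 0, -82, -30, 0, 0, -123, -45, 0, 0, -164, -60, 0, 0, -200, -75, 0, 0]
}}

```text
clock: 2.18
ee_pos: [0.5295, -0.3925, 0.2318]
orientation: [2.22, 2.221, 0.001]
contact_force: [1.1, -0.2, -0.7]
gripper_width: 0.0856
```

The wrist view shows the plate with the pocket ring at about (200,188), the engraved lines toward the lower left, and the screw heads near (230,240). I'll rectify this onto the plate plane, and look for the lens from the current pose.

```bash
cat >> h.py <<'E'
def wproj(c,P):
    T=np.linalg.inv(c['T']); q=np.asarray(P)@T[:3,:3].T+T[:3,3]
    rr=np.hypot(q[...,0],q[...,1]); th=np.arctan2(rr,q[...,2]); K=c['K']
    return np.stack([K[0,0]*th*q[...,0]/rr+K[0,2],K[1,1]*th*q[...,1]/rr+K[1,2]],-1)
def ortho(c,center,yaw,z,half=(75,130),px=2):
    """rectify plane z; image x = u (mm), image up = v; frame at center with y-axis at yaw"""
    ey=np.array([np.cos(yaw),np.sin(yaw)]); ex=np.array([ey[1],-ey[0]])
    u,v=np.meshgrid(np.arange(-half[0],half[0],1/px),np.arange(half[1],-half[1],-1/px))
    P=np.array(center)+(u[...,None]*ex+v[...,None]*ey)/1000
    P=np.concatenate([P,np.full(u.shape+(1,),z)],-1)
    m=wproj(c,P).astype(np.float32)
    return cv2.remap(c['pixels'],m[...,0],m[...,1],cv2.INTER_CUBIC)
E
python3 - <<'E'
from h import *
T=np.array([[1,0,0,.674],[0,-.953,-.302,.077],[0,.302,-.953,.374],[0,0,0,1.]])
c={'pixels':cv2.imread('pics/w1.png')[:,:,::-1],'K':np.array([[325.2,0,279.2],[0,325.2,211.1],[0,0,1]]),'T':T}
o=ortho(c,(.552,-.038),np.radians(42.4),.018)
w=snap('wrist'); np.savez('w2.npz',**w)
print(ctrl.observe()['ee_pos'].round(4))
for n in ['lens_large_center','lens_small_center','spectacles_folded_center']:
    for r in cams.mark_of(n,'wrist')[:4]: print(n,round(r['p'],2),np.round(r['at'],4), wproj(w,np.array(r['at'])).round())
im=np.hstack([cv2.resize(o,(300,520)),cv2.resize(w['pixels'],(500,375))[:520] if 0 else np.vstack([cv2.resize(w['pixels'],(500,375)),np.zeros((145,500,3),np.uint8)])])
cv2.imwrite('pics/o1.png',im[:,:,::-1])
E
```

```text
[ 0.5231 -0.4033  0.232 ]
lens_large_center 0.78 [ 0.5475 -0.2788  0.0057] [297.  79.]
lens_large_center 0.78 [ 0.3941 -0.3502  0.0019] [166. 144.]
lens_large_center 0.64 [ 0.5155 -0.4154  0.0041] [268. 197.]
lens_large_center 0.53 [ 0.3601 -0.6577  0.0053] [171. 349.]
lens_small_center 0.88 [ 0.4683 -0.3187  0.0038] [226. 115.]
spectacles_folded_center 0.9 [ 0.3795 -0.4716  0.0343] [156. 249.]
```

View pics/o1.png

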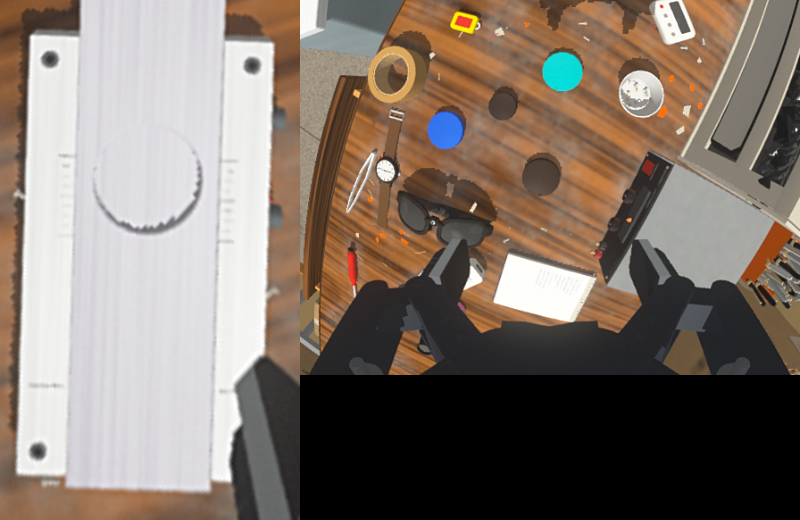

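Checked against the given sizes, the rectified plate measures 122 × 220 mm, with its centre at about (0.551,-0.036) and yaw about 40.7°. The pocket is 55 mm across at about y=+39 mm. In the wrist view the large dark blank is at (268,197), clear of the spectacles, and the cameras agree on (0.516,-0.4145).

Call:
{"op": "arm_command", "data": {
  "moves": [-11, -7, 30, 0, -11, -7, 71, 0, -11, -7, 112, 0, -11, -7, 153, 0, -11, -7, 185, 0]
}}

```text
clock: 2.8
ee_pos: [0.5227, -0.4001, 0.0434]
orientation: [-2.22, -2.22, -0.002]
contact_force: [-0.4, -0.7, -0.1]
gripper_width: 0.0855
```

Run:
```python
from h import *
w=snap('wrist')
s=ctrl.observe(); print(s['ee_pos'].round(4),s['contact_force'].round(2))
for r in cams.mark_of('lens_large_center','wrist')[:4]: print(round(r['p'],2),np.round(r['at'],4), wproj(w,np.array(r['at'])).round(), tool(r['at']).round(1))
P=wproj(w,np.array([[.516+.025*np.cos(t),-.4145+.025*np.sin(t),.012] for t in np.linspace(0,6.28,60)]))
im=w['pixels'].copy()
for p in P: im[int(p[1].round()),int(p[0].round())]=(255,0,0)
cv2.imwrite('pics/w3.png',im[:,:,::-1])
```

```text
[ 0.5195 -0.3977  0.0373] [-1.85  1.26 -3.23]
0.84 [ 0.5453 -0.2805  0.0074] [323.  36.] [117.5  25.7  33.8]
0.7 [ 0.3931 -0.3492  0.0025] [ 82. 163.] [  48.7 -126.5   39.5]
0.55 [ 0.5156 -0.4163  0.0057] [270. 266.] [-18.3  -4.   34.8]
```

View pics/w3.png

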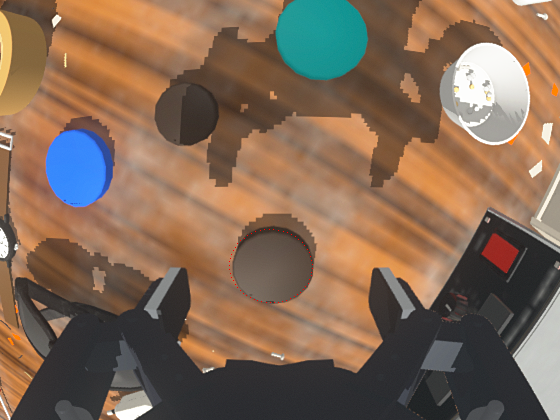

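The blank, top at (272,265), matches the overlaid 50 mm circle within about 1 mm. The arm is still some 17 mm off in tool x.

Call:
{"op": "arm_command", "data": {
  "moves": [-17.5, -3, 0, 0, -17.5, -3, 0, 0, -17.5, -3, 0, 0, -17.5, -3, 0, 0]
}}

```text
clock: 3.23
ee_pos: [0.5181, -0.417, 0.0429]
orientation: [-2.217, -2.216, 0.0]
contact_force: [-0.4, -1.0, -0.9]
gripper_width: 0.0854
```

Run:
```python
from h import *
w=snap('wrist')
s=ctrl.observe(); print(s['ee_pos'].round(4),R.from_rotvec(s['orientation']).as_matrix().round(3).tolist())
for r in cams.mark_of('lens_large_center','wrist')[:4]: print(round(r['p'],2),np.round(r['at'],4), tool(r['at']).round(1))
```

```text
[ 0.5181 -0.4165  0.0426] [[0.0, 1.0, -0.006], [1.0, -0.0, 0.005], [0.005, -0.006, -1.0]]
0.66 [ 0.3918 -0.3505  0.0016] [  65.4 -125.9   41.8]
0.65 [ 0.5154 -0.4162  0.0027] [-0.3 -2.3 39.6]
0.61 [ 0.5478 -0.2779  0.0048] [138.   30.1  38.1]
```

Call:
{"op": "arm_command", "data": {
  "moves": [0.5, -1.5, 20, 0, 0.5, -1.5, 35, 0, 0.5, -1.5, 39, 0, 0.5, -1.5, 39, 0, 0.5, -1.5, 39, 0]
}}

```text
clock: 3.75
ee_pos: [0.5161, -0.4152, 0.0032]
orientation: [-2.215, -2.215, 0.0]
contact_force: [0.0, -0.2, 0.8]
gripper_width: 0.085
```

Call:
{"op": "arm_command", "data": {
  "moves": [0, 0, 0, 0, 0, 0, 0, 0, 0, 0, 0, 0, 0, 0, 0, 0, 0, 0, 0, 0],
  "gripper": 40,
  "force": 25
}}

```text
clock: 4.17
ee_pos: [0.5166, -0.4155, 0.0041]
orientation: [-2.216, -2.216, -0.0]
contact_force: [-1.3, 1.5, 5.7]
gripper_width: 0.0481
```

Call:
{"op": "arm_command", "data": {
  "moves": [0, 0, 0, 0, 0, 0, -10, 0, 0, 0, -30, 0, 0, 0, -50, 0, 0, 0, -60, 0]
}}

```text
clock: 4.58
ee_pos: [0.5179, -0.4167, 0.0668]
orientation: [-2.218, -2.218, -0.001]
contact_force: [0.2, -1.2, -0.3]
gripper_width: 0.0481
```

Run:
```python
from h import *
w=snap('wrist','w4.png'); snap('side'); 
s=ctrl.observe(); print(s['ee_pos'].round(4),s['gripper_width'],s['contact_force'])
for n in ('wrist','side'):
  for r in cams.mark_of('lens_large_center',n)[:4]: print(n,round(r['p'],2),np.round(r['at'],4), tool(r['at']).round(1))
```

```text
[ 0.5183 -0.4169  0.0666] 0.04830356658314461 [-0.45638695  0.4305372   0.86616852]
wrist 0.89 [ 0.5456 -0.277   0.0047] [138.9  28.4  60.8]
wrist 0.73 [ 0.3942 -0.3506  0.0041] [  65.3 -123.    61.6]
side 0.73 [ 0.5161 -0.4213  0.069 ] [-5.7 -0.6 -5.2]
side 0.72 [ 0.5474 -0.2818  0.0025] [133.4  31.   61.9]
side 0.61 [ 0.3566 -0.6528  0.0083] [-237.5 -159.8   55. ]
side 0.59 [ 0.3917 -0.3487  0.0064] [  66.6 -124.7   58.5]
```

View pics/w4.png

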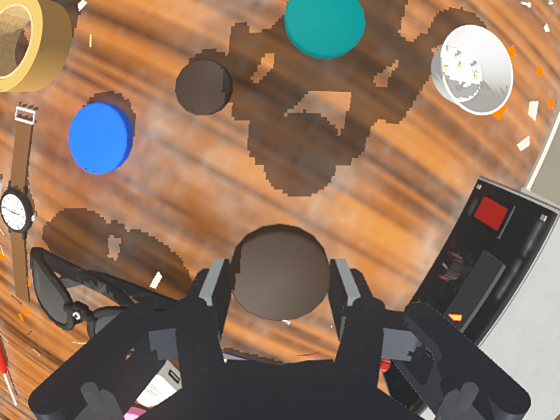

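The blank is held with its top at (281,273). The small blank is still at (204,87), undisturbed. I'll carry it over the loading half and turn the jaws towards plate x on the way.

Call:
{"op": "arm_command", "data": {
  "moves": [40, -2, -5, 0.12, 80, -4, -10, 0.24, 120, -6, -15, 0.36, 160, -8, -15, 0.48, 200, -9, -15, 0.6]
}}

```text
clock: 5.2
ee_pos: [0.5064, -0.2138, 0.079]
orientation: [-2.775, -1.453, 0.006]
contact_force: [1.4, 0.0, -0.6]
gripper_width: 0.0482
```

```bash
cat >> h.py <<'E'
def goto(p,yawy):
    """tool shift (mm) and spin so tool y axis points at world yaw yawy (mod pi)"""
    s=ctrl.observe(); m=R.from_rotvec(s['orientation']).as_matrix(); cur=np.arctan2(m[1,1],m[0,1])
    d=(cur-yawy+np.pi/2)%np.pi-np.pi/2
    print('ee',s['ee_pos'].round(4),'w',round(s['gripper_width'],4),'F',s['contact_force'].round(1),'yaw',np.degrees(cur).round(2),'tilt',m[2].round(3),'move',tool(p).round(1),'spin',d.round(3),'t',s['clock'])
E
python3 -c "
from h import *
goto((.503,-.078,.09),np.radians(-49.3))"
```

```text
ee [ 0.5064 -0.2138  0.079 ] w 0.0482 F [ 1.4  0.  -0.6] yaw -34.75 tilt [ 0.001 -0.01  -1.   ] move [109.6 -80.3 -10.1] spin 0.254 t 5.2
```

Call:
{"op": "arm_command", "data": {
  "moves": [32, -24, -3, 0.1, 64, -47, -6, 0.2, 95, -70, -8, 0.25, 110, -80, -10, 0.254, 110, -80, -10, 0.254]
}}

```text
clock: 5.62
ee_pos: [0.5029, -0.0718, 0.0889]
orientation: [-2.93, -1.1, 0.01]
contact_force: [0.2, 0.0, -0.1]
gripper_width: 0.0485
```

Call:
{"op": "arm_command", "data": {
  "moves": [0, 0, 0, 0, 0, 0, 0, 0]
}}

```text
clock: 5.78
ee_pos: [0.5022, -0.0716, 0.088]
orientation: [-2.929, -1.101, 0.013]
contact_force: [0.9, 0.1, -0.4]
gripper_width: 0.0486
```

Run:
```python
from h import *
w=snap('wrist'); np.savez('w5.npz',**w)
goto((.503,-.078,.06),np.radians(-49.3))
for n in ['plate','plate_load','plate_mid','lens_large_center']:
    for r in cams.mark_of(n,'wrist')[:2]: print(n,round(r['p'],2),np.round(r['at'],4))
o=ortho(w,(.5512,-.0357),np.radians(40.7),.018)
o=cv2.copyMakeBorder(o,0,0,0,0,cv2.BORDER_CONSTANT)
cv2.imwrite('pics/o5.png',np.hstack([o,np.vstack([cv2.resize(w['pixels'],(480,360)),np.zeros((160,480,3),np.uint8)])])[:,:,::-1])
```

```text
ee [ 0.5023 -0.0726  0.0881] w 0.0481 F [-1.5 -0.6 -0.2] yaw -48.87 tilt [-0.003 -0.014 -1.   ] move [-2.9  4.9 28.1] spin 0.007 t 5.8333
plate 0.65 [ 5.537e-01 -3.730e-02 -2.000e-04]
plate_load 0.96 [ 0.5058 -0.0722  0.0163]
plate_mid 0.69 [ 0.5761 -0.018   0.0183]
lens_large_center 0.93 [ 0.5419 -0.2818  0.005 ]
lens_large_center 0.69 [ 0.4985 -0.0741  0.0871]
```

View pics/o5.png

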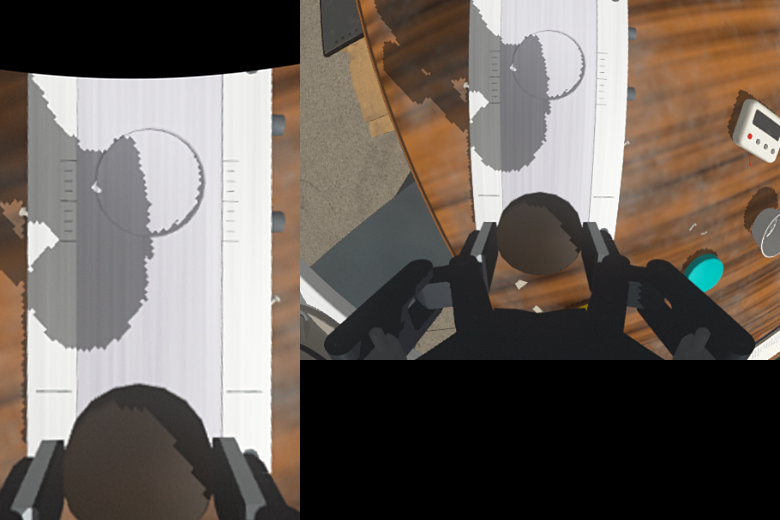

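The rectified view shows plate edges at columns 28 and 272 (centre 150), parallel to the axis, load lines at y=-65, and the pocket at (150,183), i.e. y≈+38.5 mm. The plate pose is confirmed. Next I'll measure the held blank the same way, on the plane of its top.

Run:
```python
from h import *
w=dict(np.load('w5.npz')); s=ctrl.observe(); z=s['ee_pos'][2]+.008
o=ortho(w,s['ee_pos'][:2],np.radians(40.7),z,half=(40,40),px=4)
cv2.imwrite('pics/o6.png',o[:,:,::-1])
```

```text
(no output)
```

View pics/o6.png

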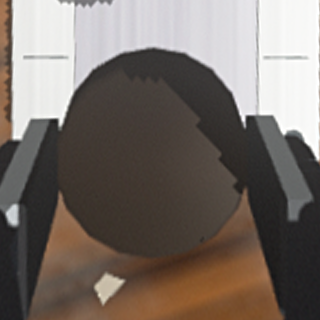

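```bash
python3 -c "
from h import *
goto((.5024,-.0787,.027),np.radians(-49.3))"
```

```text
ee [ 0.5027 -0.0732  0.0887] w 0.0487 F [0.1 0.  0.1] yaw -48.96 tilt [-0.002 -0.013 -1.   ] move [-3.7  4.7 61.6] spin 0.006 t 6.0333
```

Call:
{"op": "arm_command", "data": {
  "moves": [-3.7, 4.7, 25, 0.006, -3.7, 4.7, 45, 0.006, -3.7, 4.7, 57, 0.006, -3.7, 4.7, 60, 0.006, -3.7, 4.7, 61, 0.006]
}}

```text
clock: 6.45
ee_pos: [0.5018, -0.0794, 0.027]
orientation: [-2.935, -1.087, 0.013]
contact_force: [0.2, -1.1, -0.3]
gripper_width: 0.0479
```

Call:
{"op": "arm_command", "data": {
  "moves": [0, 0, 0, 0, 0, 0, 0, 0]
}}

```text
clock: 6.62
ee_pos: [0.5023, -0.0798, 0.0277]
orientation: [-2.936, -1.086, 0.011]
contact_force: [1.3, 0.3, -0.6]
gripper_width: 0.0483
```

Run:
```python
from h import *
w=snap('wrist'); np.savez('w6.npz',**w)
goto((.5024,-.0787,.0225),np.radians(-49.3))
z=ctrl.observe()['ee_pos'][2]+.008
# top half on lens-top plane, beside plate plane, both in plate frame at load
a=ortho(w,(.5019,-.0781),np.radians(40.7),z,half=(66,40),px=3)
b=ortho(w,(.5512,-.0357),np.radians(40.7),.018,half=(66,80),px=3)
cv2.imwrite('pics/o7.png',np.hstack([np.vstack([a,np.zeros((240,396,3),np.uint8)]),b])[:,:,::-1])
```

```text
ee [ 0.5024 -0.0797  0.0278] w 0.0483 F [ 0.3  0.2 -0.5] yaw -49.4 tilt [-0.003 -0.013 -1.   ] move [ 0.6 -0.7  5.3] spin -0.002 t 6.6667
```

View pics/o7.png

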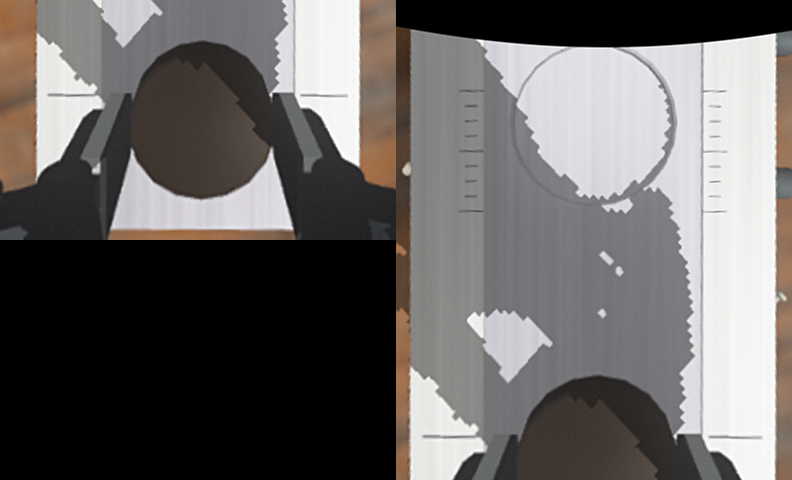

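Both planes agree. The plate centre is at column 198, the blank at column 201.5 (+1.2 mm in x), and the pocket centre at y≈+39 mm. Correcting and lowering.

Call:
{"op": "arm_command", "data": {
  "moves": [0.7, -1.2, 2, 0, 0.7, -1.2, 4, 0, 0.7, -1.2, 5, 0, 0.7, -1.2, 5, 0]
}}

```text
clock: 7.0
ee_pos: [0.502, -0.0781, 0.0227]
orientation: [-2.936, -1.087, 0.011]
contact_force: [-0.1, -0.4, -0.5]
gripper_width: 0.0483
```

```bash
python3 -c "
from h import *
goto((.5021,-.0783,.0220),np.radians(-49.3))"
```

```text
ee [ 0.502  -0.0781  0.0227] w 0.0483 F [-0.1 -0.4 -0.5] yaw -49.38 tilt [-0.003 -0.013 -1.   ] move [-0.1  0.2  0.7] spin -0.001 t 7.0
```

Call:
{"op": "arm_command", "data": {
  "moves": [0, 0.2, 0.5, 0, 0, 0.2, 1, 0, 0, 0.2, 1, 0]
}}

```text
clock: 7.25
ee_pos: [0.5022, -0.0783, 0.0221]
orientation: [-2.936, -1.086, 0.011]
contact_force: [-1.8, 0.4, 5.9]
gripper_width: 0.0481
```

```bash
python3 -c "
from h import *
goto((.5021,-.0783,.0220),np.radians(-49.3))"
```

```text
ee [ 0.5022 -0.0783  0.0221] w 0.0481 F [-1.8  0.4  5.9] yaw -49.39 tilt [-0.003 -0.013 -1.   ] move [-0.1 -0.   0.1] spin -0.002 t 7.25
```

Contact at 6 N, so the blank sits flat on the plate. I'll release it, rise, turn the jaws along the plate's y, and push it with the trailing finger.

Call:
{"op": "arm_command", "data": {
  "moves": [0, 0, 0, 0, 0, 0, 0, 0, 0, 0, -1, 0, 0, 0, -1, 0],
  "gripper": 80
}}

```text
clock: 7.58
ee_pos: [0.5023, -0.0783, 0.0232]
orientation: [-2.936, -1.086, 0.011]
contact_force: [0.0, -0.1, -0.3]
gripper_width: 0.0804
```

```bash
python3 -c "
from h import *
goto((.5021,-.0783,.06),np.radians(40.7)); print(ctrl.observe()['joint_pos'].round(2))"
```

```text
ee [ 0.5023 -0.0783  0.0232] w 0.0804 F [ 0.  -0.1 -0.3] yaw -49.39 tilt [-0.003 -0.013 -1.   ] move [ -0.2  -0.6 -36.8] spin 1.569 t 7.5833
[-0.17  0.54  0.26  2.11 -0.28  0.54 -0.57]
```

Call:
{"op": "arm_command", "data": {
  "moves": [0, -0.5, -25, 0, 0, -0.5, -40, -0.12, 0, -0.5, -40, -0.24, 0, -0.5, -40, -0.36, 0, -0.5, -40, -0.48]
}}

```text
clock: 8.0
ee_pos: [0.5026, -0.0782, 0.0636]
orientation: [-2.588, -1.761, 0.005]
contact_force: [-0.4, -0.0, -0.2]
gripper_width: 0.0798
```

Call:
{"op": "arm_command", "data": {
  "moves": [0, 0, 0, -0.12, 0, 0, 0, -0.24, 0, 0, 0, -0.36, 0, 0, 0, -0.48, 0, 0, 0, -0.6]
}}

```text
clock: 8.42
ee_pos: [0.5026, -0.0783, 0.0636]
orientation: [-1.944, -2.452, -0.001]
contact_force: [0.0, -0.7, -0.5]
gripper_width: 0.08
```

```bash
python3 -c "
from h import *
goto((.5021,-.0783,.06),np.radians(40.7)); print(ctrl.observe()['joint_pos'].round(2))"
```

```text
ee [ 0.5026 -0.0783  0.0636] w 0.08 F [ 0.  -0.7 -0.5] yaw 13.17 tilt [ 0.01  -0.007 -1.   ] move [ 0.1 -0.5  3.6] spin -0.48 t 8.4167
[ 0.02  0.45  0.01  2.08 -0.02  0.63  0.29]
```

Call:
{"op": "arm_command", "data": {
  "moves": [0, 0, 0, -0.12, 0, 0, 0, -0.24, 0, 0, 0, -0.36, 0, 0, 0, -0.48, 0, 0, 0, -0.48]
}}

```text
clock: 8.83
ee_pos: [0.5025, -0.0785, 0.0635]
orientation: [-1.301, -2.847, -0.005]
contact_force: [0.0, 0.3, -0.1]
gripper_width: 0.08
```

Run:
```python
from h import *
w=snap('wrist'); goto((.5021,-.0783,.0225),np.radians(40.7))
a=ortho(w,(.5512,-.0357),np.radians(40.7),.030,half=(66,130),px=2)
b=ortho(w,(.5512,-.0357),np.radians(40.7),.018,half=(66,130),px=2)
cv2.imwrite('pics/o8.png',np.hstack([a,b])[:,:,::-1])
```

```text
ee [ 0.5025 -0.0785  0.0635] w 0.08 F [-0.8  0.2 -0.4] yaw 40.53 tilt [ 0.012 -0.002 -1.   ] move [-0.1 -0.1 41. ] spin -0.003 t 8.8833
```

View pics/o8.png

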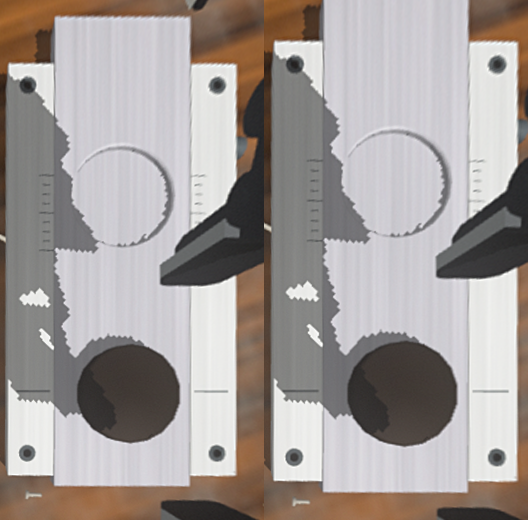

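Plate at columns 7–254 (right panel), pocket about y=+39. The blank lies flat at the loading lines, within about 1 mm of the centre line. Descending around it.

Call:
{"op": "arm_command", "data": {
  "moves": [0, 0, 20, 0, 0, 0, 35, 0, 0, 0, 43, 0, 0, 0, 43, 0, 0, 0, 43, 0]
}}

```text
clock: 9.3
ee_pos: [0.5019, -0.078, 0.0204]
orientation: [-1.311, -2.841, -0.005]
contact_force: [0.4, 0.6, 0.9]
gripper_width: 0.0801
```

Call:
{"op": "arm_command", "data": {
  "moves": [0, 0, 0, 0, 0, 0, 0, 0, 0, 0, 0, 0],
  "gripper": 57
}}

```text
clock: 9.55
ee_pos: [0.5025, -0.078, 0.0211]
orientation: [-1.312, -2.842, -0.005]
contact_force: [0.1, -0.1, 1.0]
gripper_width: 0.0573
```

```bash
python3 -c "
from h import *
goto((.5021,-.0783,.0195),np.radians(40.7))"
```

```text
ee [ 0.5025 -0.078   0.0211] w 0.0573 F [ 0.1 -0.1  1. ] yaw 40.42 tilt [ 0.012 -0.002 -1.   ] move [ 0.  -0.5  1.6] spin -0.005 t 9.55
```

Call:
{"op": "arm_command", "data": {
  "moves": [0, 4, 1.3, -0.005, 0, 11, 1.3, -0.005, 0.1, 18, 1.3, -0.005, 0.1, 25, 1.3, -0.005, 0.1, 30, 1.3, -0.005]
}}

```text
clock: 9.97
ee_pos: [0.5264, -0.0574, 0.0199]
orientation: [-1.304, -2.846, -0.007]
contact_force: [-1.5, 0.3, 1.2]
gripper_width: 0.0572
```

```bash
python3 -c "
from h import *
y=np.array([np.cos(np.radians(40.7)),np.sin(np.radians(40.7))])
p=np.array([.5512,-.0357])+.0*y+.0003*np.array([.652,-.758])
goto((*p,.0195),np.radians(40.7))"
```

```text
ee [ 0.5264 -0.0574  0.0199] w 0.0572 F [-1.5  0.3  1.2] yaw 40.75 tilt [ 0.012 -0.001 -1.   ] move [-0.  33.   0.3] spin 0.001 t 9.9667
```

Call:
{"op": "arm_command", "data": {
  "moves": [0, 7, 0, 0, 0, 14, 0, 0, 0, 21, 0, 0, 0, 28, 0, 0, 0, 33, 0, 0]
}}

```text
clock: 10.38
ee_pos: [0.5522, -0.035, 0.0198]
orientation: [-1.304, -2.846, -0.007]
contact_force: [-0.9, -0.0, -0.3]
gripper_width: 0.0572
```

Call:
{"op": "arm_command", "data": {
  "moves": [0, 5, 0, 0, 0, 10, 0, 0, 0, 15, 0, 0, 0, 20, 0, 0, 0, 23, 0, 0]
}}

```text
clock: 10.8
ee_pos: [0.5702, -0.0195, 0.0198]
orientation: [-1.303, -2.847, -0.008]
contact_force: [-0.4, 0.2, 0.2]
gripper_width: 0.0572
```

Run:
```python
from h import *
y=np.array([np.cos(np.radians(40.7)),np.sin(np.radians(40.7))])
p=np.array([.5512,-.0357])+.039*y+.0003*np.array([.652,-.758])
w=snap('wrist');goto((*p,.0195),np.radians(40.7))
a=ortho(w,(.5512,-.0357),np.radians(40.7),.030,half=(66,130),px=2)
cv2.imwrite('pics/o9.png',np.hstack([a,cv2.resize(w['pixels'],(500,375))[:375] if 0 else np.vstack([cv2.resize(w['pixels'],(500,375)),np.zeros((145,500,3),np.uint8)])])[:,:,::-1])
```

```text
ee [ 0.5705 -0.0191  0.0199] w 0.057 F [ 0.7 -0.8 -0.1] yaw 40.83 tilt [ 0.012  0.001 -1.   ] move [-0.3 13.5  0.4] spin 0.002 t 10.85
```

View pics/o9.png

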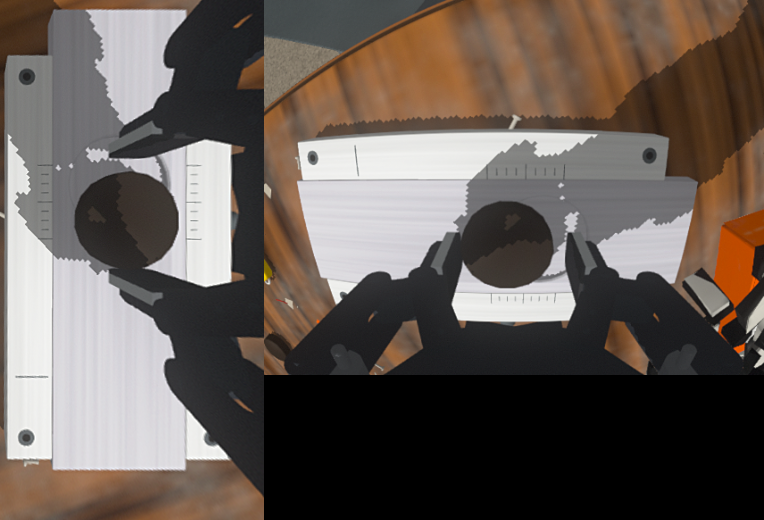

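The trailing finger is pushing the blank (left panel: blank at (126,220), pocket rim visible ahead) and it stays centred. I'll continue in small steps and watch the force.

Call:
{"op": "arm_command", "data": {
  "moves": [-0.1, 3, 0, 0, -0.1, 6, 0, 0, -0.2, 9, 0, 0, -0.2, 11, 0, 0, -0.2, 13, 0, 0]
}}

```text
clock: 11.27
ee_pos: [0.5807, -0.0106, 0.0199]
orientation: [-1.303, -2.847, -0.008]
contact_force: [0.2, -0.6, 0.0]
gripper_width: 0.0573
```

Call:
{"op": "arm_command", "data": {
  "moves": [0, 1, 0, 0, 0, 2, 0, 0]
}}

```text
clock: 11.43
ee_pos: [0.5823, -0.0092, 0.0199]
orientation: [-1.303, -2.847, -0.008]
contact_force: [0.3, -0.6, -0.3]
gripper_width: 0.0572
```

```bash
cat > st.py <<'E'
from h import *
y=np.array([np.cos(np.radians(40.7)),np.sin(np.radians(40.7))])
p=np.array([.5512,-.0357])+.039*y+.0003*np.array([.652,-.758])
for n in ('wrist','side','scene'):
    snap(n)
    L=[r for r in cams.mark_of('lens_large_center',n) if np.hypot(*(np.array(r['at'])[:2]-p))<.04]
    for r in L:
        d=np.array(r['at'])[:2]-[.5512,-.0357]; print(n,round(r['p'],2),np.round(r['at'],4),'plate x,y',(d@[y[1],-y[0]]*1e3).round(1),(d@y*1e3).round(1))
goto((*p,.0195),np.radians(40.7))
E
python3 st.py
```

```text
wrist 0.93 [ 0.5778 -0.0128  0.0229] plate x,y -0.0 35.1
side 0.36 [ 0.5779 -0.0105  0.0237] plate x,y -1.7 36.7
scene 0.86 [ 0.5777 -0.0097  0.0235] plate x,y -2.4 37.0
ee [ 0.5821 -0.0094  0.0199] w 0.0573 F [ 0.1 -1.  -0.4] yaw 40.82 tilt [ 0.012  0.001 -1.   ] move [-0.  -1.6  0.4] spin 0.002 t 11.7333
```

Call:
{"op": "arm_command", "data": {
  "moves": [0, 0.7, 0, 0, 0, 1.4, 0, 0, 0, 2, 0, 0]
}}

```text
clock: 11.98
ee_pos: [0.5837, -0.0081, 0.0199]
orientation: [-1.303, -2.847, -0.008]
contact_force: [-0.1, -0.1, 0.7]
gripper_width: 0.0569
```

Call:
{"op": "arm_command", "data": {
  "moves": [0, 0.5, 0, 0, 0, 1, 0, 0, 0, 1.5, 0, 0]
}}

```text
clock: 12.23
ee_pos: [0.5848, -0.0071, 0.0199]
orientation: [-1.303, -2.847, -0.008]
contact_force: [-0.5, 0.5, 0.2]
gripper_width: 0.0566
```

```bash
python3 st.py
```

```text
wrist 0.63 [ 0.5791 -0.0105  0.0142] plate x,y -0.9 37.6
side 0.47 [ 0.5816 -0.0103  0.0214] plate x,y 0.6 39.6
scene 0.57 [ 0.5842 -0.006   0.0207] plate x,y -1.0 44.4
ee [ 0.5848 -0.0071  0.02  ] w 0.0571 F [-1.   0.1  1.1] yaw 40.81 tilt [ 0.012  0.001 -1.   ] move [-0.  -5.2  0.5] spin 0.002 t 12.5333
```

The height estimates have fallen towards 0.020, so the blank has likely dropped. I'll nudge on gently for wall contact.

Call:
{"op": "arm_command", "data": {
  "moves": [0, 0.5, 0, 0, 0, 1, 0, 0, 0, 1.3, 0, 0]
}}

```text
clock: 12.78
ee_pos: [0.5858, -0.0062, 0.02]
orientation: [-1.303, -2.847, -0.008]
contact_force: [-0.1, -0.3, 0.5]
gripper_width: 0.057
```

```bash
python3 st.py
```

```text
wrist 0.75 [ 0.581  -0.0096  0.0181] plate x,y -0.4 39.6
side 0.54 [ 0.5804 -0.01    0.019 ] plate x,y -0.4 38.9
scene 0.56 [ 0.5847 -0.0055  0.019 ] plate x,y -1.1 45.1
ee [ 0.5858 -0.0062  0.0199] w 0.0569 F [-0.  -0.4  0.9] yaw 40.81 tilt [ 0.012  0.001 -1.   ] move [-0.1 -6.5  0.4] spin 0.002 t 13.0833
```

Call:
{"op": "arm_command", "data": {
  "moves": [0, 0.5, 0, 0, 0, 1, 0, 0, 0, 1.3, 0, 0]
}}

```text
clock: 13.33
ee_pos: [0.5866, -0.0056, 0.0199]
orientation: [-1.303, -2.847, -0.008]
contact_force: [-0.9, -0.6, 0.4]
gripper_width: 0.057
```

```bash
python3 -c "
from h import *
goto((.5858,-.0062,.02),np.radians(40.7))"
```

```text
ee [ 0.5866 -0.0056  0.0199] w 0.057 F [-0.9 -0.6  0.4] yaw 40.81 tilt [ 0.012  0.    -1.   ] move [ 0.1 -1.  -0.1] spin 0.002 t 13.3333
```

Call:
{"op": "arm_command", "data": {
  "moves": [0, 0.5, 0, 0, 0, 1, 0, 0, 0, 1.5, 0, 0]
}}

```text
clock: 13.58
ee_pos: [0.5868, -0.0054, 0.0197]
orientation: [-1.303, -2.845, -0.005]
contact_force: [-4.1, -2.6, 3.6]
gripper_width: 0.0576
```

```bash
python3 st.py
python3 - <<'E'
from h import *
w=snap('wrist'); np.savez('w9.npz',**w); s=snap('scene'); d=snap('side')
y0=np.radians(40.7)
a=ortho(w,(.5512,-.0357),y0,.026,half=(66,90),px=3)
c=wproj(w,np.array([.5808,-.0103,.026])); 
def crop(im,c,k,h,ww): 
    x,y=int(c[0]),int(c[1]); return cv2.resize(im[max(y-h,0):y+h,max(x-ww,0):x+ww],(ww*2*k,h*2*k),interpolation=cv2.INTER_CUBIC)
s1=crop(s['pixels'],proj(s,(.5808,-.0103,.02)),4,33,49); d1=crop(d['pixels'],proj(d,(.5808,-.0103,.02)),4,33,49)
r=np.vstack([s1,d1]); a=a[:r.shape[0]]
r=np.vstack([r,np.zeros((max(0,a.shape[0]-r.shape[0]),r.shape[1],3),np.uint8)])
a=np.vstack([a,np.zeros((max(0,r.shape[0]-a.shape[0]),a.shape[1],3),np.uint8)])
cv2.imwrite('pics/o10.png',np.hstack([a,r])[:,:,::-1]); print(a.shape,r.shape)
E
```

```text
wrist 0.8 [ 0.5835 -0.0081  0.0184] plate x,y 0.1 42.5
side 0.59 [ 0.5818 -0.01    0.0201] plate x,y 0.5 40.0
scene 0.89 [ 0.5831 -0.0086  0.0166] plate x,y 0.3 41.9
ee [ 0.5869 -0.0053  0.0197] w 0.0569 F [-3.8 -3.5  3.4] yaw 40.78 tilt [ 0.012 -0.002 -1.   ] move [-0.  -7.8  0.2] spin 0.001 t 13.8833
(528, 396, 3) (528, 392, 3)
```

It stopped against the far wall with about 5 N along -y, and all three cameras put the centre height at ≤0.020, so it is seated. Backing off, opening, rising.

Call:
{"op": "arm_command", "data": {
  "moves": [0, -1, 0, 0, 0, -3.5, 0, 0, 0, -3.5, 0, 0, 0, -3.5, 0, 0, 0, -3.5, 0, 0],
  "gripper": 70
}}

```text
clock: 14.45
ee_pos: [0.5846, -0.0073, 0.0199]
orientation: [-1.303, -2.846, -0.006]
contact_force: [-0.6, -0.2, 0.7]
gripper_width: 0.07
```

Call:
{"op": "arm_command", "data": {
  "moves": [0, 0, -15, 0, 0, 0, -45, 0, 0, 0, -80, 0, 0, 0, -100, 0, 0, 0, -100, 0]
}}

```text
clock: 14.87
ee_pos: [0.5891, -0.0077, 0.1249]
orientation: [-1.307, -2.853, -0.013]
contact_force: [0.5, -1.1, 0.8]
gripper_width: 0.0701
```

```bash
python3 st.py
python3 - <<'E'
from h import *
w=snap('wrist'); s=snap('scene'); d=snap('side'); y0=np.radians(40.7)
a=ortho(w,(.5512,-.0357),y0,.026,half=(66,88),px=3)
def crop(c,k=4,h=33,ww=49):
    x,y=proj(c,(.5808,-.0103,.02)).astype(int); return cv2.resize(c['pixels'][y-h:y+h,x-ww:x+ww],(ww*2*k,h*2*k),interpolation=cv2.INTER_CUBIC)
cv2.imwrite('pics/fin.png',np.hstack([a,np.vstack([crop(s),crop(d)])])[:,:,::-1])
for n in ['lens_small_center','parts_cup_center','receiver_center','fob_center','spectacles_folded_center']:
    print(n,[(k,np.round(r['at'],3).tolist()) for k in ('wrist','scene','side') for r in cams.mark_of(n,k)[:1]])
E
```

```text
wrist 0.93 [ 0.5823 -0.0079  0.0169] plate x,y -0.8 41.7
side 0.48 [ 0.5815 -0.0105  0.0216] plate x,y 0.7 39.4
scene 0.86 [ 0.5839 -0.0012  0.0217] plate x,y -4.8 47.3
ee [ 0.5845 -0.008   0.1185] w 0.0701 F [ 0.1  0.5 -0.4] yaw 40.81 tilt [ 0.014 -0.003 -1.   ] move [-0.9 -4.  99. ] spin 0.002 t 15.1667
lens_small_center [('wrist', [0.468, -0.323, 0.006]), ('scene', [0.469, -0.32, 0.005]), ('side', [0.582, -0.008, 0.021])]
parts_cup_center [('wrist', [0.642, -0.304, 0.014]), ('scene', [0.642, -0.306, 0.012]), ('side', [0.641, -0.304, 0.017])]
receiver_center [('scene', [0.694, -0.204, 0.011])]
fob_center [('wrist', [0.422, -0.213, 0.006]), ('scene', [0.424, -0.21, 0.004])]
spectacles_folded_center [('wrist', [0.642, -0.302, 0.016]), ('scene', [0.376, -0.473, 0.031]), ('side', [0.377, -0.466, 0.033])]
```

View pics/fin.png

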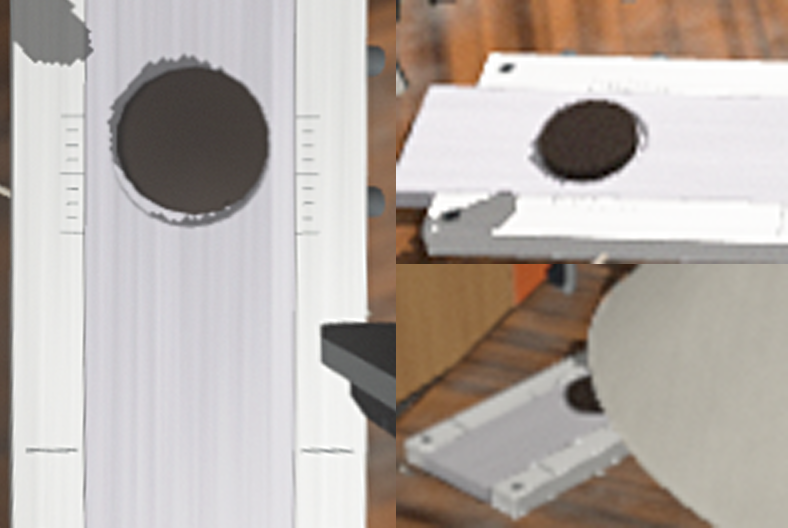

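The final view (left panel) shows the blank at (193,140) inside the pocket ring, with the 4 mm clearance crescent on the near side, and nothing else disturbed. To check flatness I'll fit the disc's silhouette numerically, comparing seated flat against leaning.

Run:
```python
from h import *
from scipy.optimize import minimize
w=snap('wrist'); y0=np.radians(40.7)
C=np.array([.5512,-.0357]); ey=np.array([np.cos(y0),np.sin(y0),0]); ex=np.array([ey[1],-ey[0],0])
t=np.linspace(0,2*np.pi,72,endpoint=False); K=6
c0=wproj(w,np.r_[C+.04*ey[:2],.02]).astype(int); h=45
im=w['pixels'][c0[1]-h:c0[1]+h,c0[0]-h:c0[0]+h].max(2)
big=cv2.resize(im,None,fx=K,fy=K,interpolation=cv2.INTER_CUBIC)
m=(big<105).astype(np.uint8)
n,l,st,ce=cv2.connectedComponentsWithStats(m); i=1+st[1:,4].argmax(); m=(l==i)
def mask(x,yy,z,ty,tx):
    rot=R.from_rotvec(ty*ex+tx*ey); ring=np.cos(t)[:,None]*ex*.025+np.sin(t)[:,None]*ey*.025
    P=np.vstack([ring+[0,0,s] for s in(-.006,.006)]); P=rot.apply(P)+np.r_[C,0]+x/1e3*ex+yy/1e3*ey+[0,0,z/1e3]
    q=(wproj(w,P)-(c0-h)+.5)*K-.5
    o=np.zeros(m.shape,np.uint8); cv2.fillConvexPoly(o,cv2.convexHull(q.astype(np.float32)).round().astype(np.int32),1); return o>0
iou=lambda a:(m&a).sum()/(m|a).sum()
for nm,z,ty in (('flat',20,0),('lean near rim',22,-.085),('lean far rim',22,.085),('on top',24,0)):
    f=min((minimize(lambda p:-iou(mask(p[0],p[1],z,ty,0)),[0,g],method='Nelder-Mead',options={'initial_simplex':[[0,g],[2,g],[0,g+2]]}) for g in(38,41)),key=lambda r:r.fun); print(nm,-f.fun.round(4),f.x.round(2))
print(m.sum()/K**2, st[i])
for r in cams.trace('lens_large','wrist')[:3]: print(r['p'],np.array(np.nonzero(r['pixels'])).mean(1),r['pixels'].sum())
```

```text
flat 0.9627 [-0.53 41.55]
lean near rim 0.9482 [-1.14 41.54]
lean far rim 0.9489 [-1.03 41.55]
on top 0.934 [-1.32 41.83]
3231.9444444444443 [    91     77    390    383 116350]
0.82 [210.86349405 278.14182843] 3194
0.58 [307.6453202    6.39162562] 406
```

Flat and seated fits best. As a mechanical check, I'll close the fingers and touch the top lightly near the far side; it should meet at z≈0.026.

Call:
{"op": "arm_command", "data": {
  "moves": [0, 10, 0, 0, 0, 10, 0, 0, 0, 10, 30, 0, 0, 10, 60, 0, 0, 10, 80, 0],
  "gripper": 0
}}

```text
clock: 16.58
ee_pos: [0.5919, -0.0004, 0.0379]
orientation: [-1.302, -2.846, -0.006]
contact_force: [-0.2, -1.5, 0.2]
gripper_width: 0.0089
```

Call:
{"op": "arm_command", "data": {
  "moves": [0, 0, 0, 0, 0, 0, 0, 0, 0, 0, 0, 0]
}}

```text
clock: 16.83
ee_pos: [0.5928, -0.0001, 0.0389]
orientation: [-1.302, -2.847, -0.007]
contact_force: [-0.7, 0.0, 0.7]
gripper_width: 0.0002
```

```bash
python3 -c "
from h import *
goto((.590,-.0025,.026),np.radians(40.7))"
```

```text
ee [ 5.928e-01 -1.000e-04  3.890e-02] w 0.0002 F [-0.7  0.   0.7] yaw 40.85 tilt [ 0.012 -0.    -1.   ] move [-0.1 -3.7 12.9] spin 0.003 t 16.8333
```

Call:
{"op": "arm_command", "data": {
  "moves": [0, 0, 5, 0, 0, 0, 8, 0, 0, 0, 9.5, 0, 0, 0, 10, 0]
}}

```text
clock: 17.17
ee_pos: [0.5929, 0.0, 0.0291]
orientation: [-1.302, -2.847, -0.008]
contact_force: [-0.5, -0.1, -0.8]
gripper_width: 0.0
```

Call:
{"op": "arm_command", "data": {
  "moves": [0, 0, 0.7, 0, 0, 0, 1.4, 0, 0, 0, 1.8, 0]
}}

```text
clock: 17.42
ee_pos: [0.593, 0.0, 0.0274]
orientation: [-1.302, -2.847, -0.008]
contact_force: [-0.1, -0.4, -0.2]
gripper_width: 0.0001
```

Call:
{"op": "arm_command", "data": {
  "moves": [0, 0, 0.5, 0, 0, 0, 1, 0, 0, 0, 1.3, 0]
}}

```text
clock: 17.67
ee_pos: [0.593, 0.0, 0.0262]
orientation: [-1.302, -2.847, -0.008]
contact_force: [-0.8, 0.2, 4.7]
gripper_width: -0.0
```

Contact comes at z = 0.026 with 5 N, exactly the seated height on the far side. Retreating and handing in.

Call:
{"op": "arm_command", "data": {
  "moves": [0, 0, -15, 0, 0, 0, -45, 0, 0, 0, -80, 0, 0, 0, -110, 0, 0, 0, -120, 0]
}}

```text
clock: 18.08
ee_pos: [0.5965, -0.0009, 0.1509]
orientation: [-1.305, -2.853, -0.013]
contact_force: [1.3, 0.2, 0.7]
gripper_width: 0.0
```

Call:
{"op": "arm_command", "data": {
  "moves": [0, 0, 0, 0, 0, 0, 0, 0]
}}

```text
clock: 18.25
ee_pos: [0.5971, -0.0009, 0.1516]
orientation: [-1.306, -2.854, -0.015]
contact_force: [0.5, 1.1, -0.2]
gripper_width: 0.0001
```

```bash
python3 st.py; python3 -c "
from h import *
print(ctrl.job_done())"
```

```text
wrist 0.78 [ 0.5784 -0.0076  0.0169] plate x,y -3.6 38.9
side 0.5 [ 0.582  -0.0098  0.0182] plate x,y 0.4 40.2
scene 0.96 [ 0.5836 -0.0044  0.0205] plate x,y -2.6 45.0
ee [ 0.5956 -0.001   0.1495] w 0.0001 F [-0.7 -0.3  0.4] yaw 40.83 tilt [ 0.009  0.004 -1.   ] move [  1.2 -17.8 129.9] spin 0.002 t 18.55
the job is handed in; nothing more can be done
None
```

The larger dark blank is in the pocket, lying flat, and the job was handed in at about 18.6 s of the 72 s allowed. I carried it over the plain half only and set it down at the loading lines. I then let go of it and pushed it along the centre line with the trailing finger until it dropped in and met the far wall. The forces I read at the end of each move were about 6 N at most.

**Seating checks:**
- **Wall contact:** the push stopped at the far wall with about 5 N.
- **Silhouette fit:** "seated flat" fitted the wrist picture best, with an overlap of 0.963. Leaning gave at most 0.949, and lying on top of the plate 0.934.
- **Touch test:** a light touch on the top near the far side met it at z = 0.026 m with about 5 N, which is the seated height.

**Other things:** the smaller blank, cup, receiver, fob and spectacles were each found within 6–7 mm of where they started, in at least one camera.

**What disagreed:** the network marks for the seated blank varied between cameras. Along the plate they gave 39 to 47 mm. Sideways, the scene camera read up to 4.8 mm off centre and the last wrist reading 3.6 mm. I trusted the picture, the fit and the touch test over those.

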